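# Hook the spare egg-cup arm into the slotted upright and press it home

### The job

Hang the loose egg-cup arm on the slotted upright: hook both its claws into the two topmost slots and press it down, firmly but without forcing, until it locks fully home like the arm below it. Let go of it, and leave the egg cups and everything else on the sill where they stand.

Things in the scene. Friction and masses are not known exactly. Their poses are not given: they have to be found in the camera images.
- grip (a point): Loose egg-cup arm, plain steel, 0.16 kg, 200 mm long, standing upright on the sill. Point: centre of its grip rib, an upright bar 9 mm thick (y), 48 mm high (z), reaching 42 mm to the dish side and 76 mm to the claw side; its underside, 24 mm below the point, rests on the sill. Axes: x to the claws, z up.
- dish (a point): Centre of the underside of the loose arm's round dish, 66 mm across, 10 mm high, at the arm's other end: 75 mm from grip along -x, 24 mm below it. Axes as grip.
- claw (a point): On the loose arm: rear face of its back plate (22 mm wide, 66 mm high from the underside), at the underside of the upper claw's neck; 80 mm along +x and 28 mm up from grip, same axes. Claw: 5 mm wide, reaches 12.5 mm out; neck 7 mm high, its tip hangs 9 mm below the neck, throat between plate and tip 5.5 mm. Same claw 40 mm lower.
- tab (a point): On the loose arm: top of the flat flange (22 mm wide, 36 mm long) that joins rib and back plate, where the hooked arm is pressed down: 60 mm along +x and 42 mm up from grip, 20 mm in front of the plate's rear face, same axes. Hung, the upright rises 26 to 35 mm above it.
- stand: Slotted steel upright, base plate (110 x 100 x 12 mm) screwed to the sill. Origin: on the sill under the middle of its front face; x from front face to back (arms go in along +x), z up. 30 mm wide, 25 deep, 249 high, hollow, front sheet 4 mm. Five slots 8 mm wide, 20 high, 40 mm apart. A like arm sits in the two lowest, 188 mm out in front, up to 99 mm above the sill, an egg cup in its dish.
- slot (a point): Middle of the topmost slot's lower edge, in the upright's front face, 205 mm above stand, same axes. Next slot 40 mm lower. Claws enter when 9 to 13 mm above seat, until the plate meets the face. Home: claw on this point (throat play 1.5 mm in x), necks hard on the slot edges. The upright stands in a rubber socket: pressed down, it sinks about 1 mm per 5 N.
- catch_roller (a point): Sprung roller inside the upright, 12 mm behind the front face: it stops the upper claw about 4 mm above its seat, where the hooked arm can hang by itself, a little nose-down. 14 to 23 N of downward push near the upright carries the claw past it with a snap, on to a hard stop at the seat; it then holds it down. The sum of forces between arm and upright must stay below 80 N.
- egg_cup_a_mid (a point): Bone-china egg cup, 48 mm across, 60 mm high, in the dish of the lower arm; point half-way up
- egg_cup_b_mid (a point): The same kind of egg cup standing on the sill; point half-way up
- tea_caddy_mid (a point): Square tin tea caddy with a flip catch, 84 mm wide, 112 mm high; point half-way up
- egg_timer_mid (a point): Faded blue egg timer, 60 mm across, 71 mm high; point half-way up
- hex_jar_mid (a point): Squat hexagonal glass jar with a steel lid, 76 mm across, 76 mm high; point half-way up
- egg_topper_mid (a point): Brass egg topper with a lever grip, standing on its 39 mm wide bell, 117 mm high; point half-way up
- salt_shaker_mid (a point): Glass salt shaker with a steel cap, 42 mm across, 70 mm high; point half-way up
Not all that is in view belongs to the job. Leave any green look-alike of the part that bears grip alone.

How it is judged:
By the outcome, as a careful person would: the job done as asked, in the order asked, and still so for the second after the job is handed in, with the robot touching nothing.
It also fails if it takes over 64 s, if anything falls off the work surface, if the arm or the gripper's body presses on something with over 40 N, if the wrist force passes 120 N, or if a joint passes its speed limit or range.

### The arm

A 6-joint arm with a two-finger parallel gripper is mounted at the origin on the work surface. World frame = base frame: x ahead of the robot, y to its left, z up, the work surface at z = 0. Lengths are in m, angles in rad, forces in N, time in s.
With the tool pointing down it reaches from about 0.275 to 0.825 m from the base axis. Payload 5.2 kg.
Tool frame: the origin (TCP) lies midway between the tips of the shut fingers; the grasp point (between the pads) lies 19 mm behind it; z points along the fingers, y is the line along which they close (so a half turn about z gives the same grasp; the last joint's range is limited). The gripper opens to 93 mm and grips with 3 to 60 N. Pads are 15 mm wide; open, the fingers measure 128 mm over their backs; the gripper's body (75 mm by 188 mm) begins 65 mm behind the grasp point.
Start: joints at [-1.346, 0.259, 1.535, -0, 1.348, -0.203], TCP at [0.228, -0.5, 0.219] pointing down, gripper open.
Joint ranges: [-3.14, 3.14], [-0.91, 2.08], [0.19, 2.58], [-1.22, 4.36], [0.22, 2.71], [-3.12, 3.12]. Speed limits (rad/s): [2.57, 2.57, 3.14, 3.14, 3.14, 3.14].

### API

Orientations are given as a rotation vector (axis times angle).
In Python, from plant import status, optics, r gives the robot as it stands.
- The arm moves only by the tool apply_moves, never from a script. Its arguments are lists of equal length, an entry for each row: "travel": the shift along the tool's x, y, z in units of 40 mm (1.0 is 40 mm), a list of three; "angular": the turn, a rotation vector about the tool's x, y, z in units of 0.15 rad (1.0 is 0.15 rad), a list of three. A call has exactly 5 rows; each row shifts and turns the commanded pose from where the row before left it, along the tool's axes as they then stand; what a row does not reach is not made up. A row lasts 1/8 s, in which the tool goes at most 62.5 mm and 10.7 degrees, less where a joint would pass 70% of its speed; a pose out of reach is approached as far as the arm can. A call with a number of a shift or a turn outside -1 to 1 is refused whole. A call with a gripper value outside its range is refused whole. "gripper" is the opening, from 0 (shut) to 1 (fully open), set as the call begins (left out, the last holds). The fingers move at their own pace and stop on an object; "grip_force" is the grip in N (left out, the last holds). Time passes only in rows, so rows that do not move let the fingers close, or fill a call up. It gives the time, the measured TCP pose, the force, the opening and the grip force at its end, in the units of the state.
- status.read_state(): the state, without advancing time (a new reading comes with each control period).
- optics.read_camera(name): name is "scene" or "top"; returns a dict with "pixels" (480x640x3 uint8, red, green, blue), "fx", "fy", "cx", "cy" (pixels), "T" (4x4, takes a point from camera to world coordinates). Camera axes: x right, y down, z forward; pixel columns grow to the right and rows downward; lengths in m; the calibration is good to about 2 mm. A picture is of the moment at which its call begins. There is no depth.
- r.sign_off(): hands the job in; it is judged then, once.
The state is a dict: "time_s": time; "joints": joint angles; "qvel": joint speeds; "tau": joint torques, N m; "eef_pos": TCP position; "ee_rot": TCP orientation; "contact_force": force on the tool from outside, world axes, zero at the start; "wrist_torque": the same for the moment, N m; "grip_width": finger opening in m; "gripper_force": force on a finger pad.
Only numpy, scipy, OpenCV 4.12 (cv2) and the standard library are available. Lean on these libraries where they do the work, as an engineer would, in place of code of your own. Each camera call takes 0.05 s, during which the arm holds its last target. There are 200 camera calls.

## Working session

There is one attempt and no reset: what is moved stays moved. The work goes in short steps, Python scripts to look and compute and a tool call to move; the robot and the scene stay as the last step left them, time stands still between calls to the robot, and variables do not carry over. Pictures are saved under pics/ and viewed, at most 10 in all, crops included, and the job is handed in when it is done.

Besides the shell and the picture viewer there is one more tool, called in YAML: its name, and indented under it one key for each argument. apply_moves: Moves the arm, as the interface text tells. Shifts and turns lie within -1 to 1; 1 stands for 40 mm of shift or 0.15 rad of turn. Its arguments: {"type":"object","properties":{"travel":{"type":"array"},"angular":{"type":"array"},"gripper":{"type":"number"},"grip_force":{"type":"number"}},"required":["travel","angular"]}

```bash
mkdir -p pics; ls
python3 - <<'E'
from plant import status, optics, r
import cv2,numpy as np
s=status.read_state();print(s)
for n in("scene","top"):
    c=optics.read_camera(n);print(n,c["fx"],c["fy"],c["cx"],c["cy"],np.round(c["T"],4).tolist())
    cv2.imwrite(f"pics/{n}0.png",c["pixels"][:,:,::-1])
E
```

```text
pics
{'time_s': 0.0, 'joints': array([-1.34575201e+00,  2.59337390e-01,  1.53609609e+00, -4.12168823e-05,
        1.34797557e+00, -2.02804484e-01]), 'qvel': array([ 0.0005276 , -0.00035801,  0.00243019,  0.00044259, -0.00167169,
        0.0003107 ]), 'tau': array([-6.83071030e-04, -4.37317765e+01, -2.83999962e+01,  7.15897512e-02,
        4.12857835e-02, -1.32667096e-04]), 'eef_pos': array([ 0.22808296, -0.49987288,  0.2178155 ]), 'ee_rot': array([-3.06820351e+00, -6.66577562e-01,  9.47976758e-05]), 'contact_force': array([0.70434105, 0.29230909, 0.39905753]), 'wrist_torque': array([ 0.01619972,  0.08925011, -0.00391915]), 'gripper_force': 0.0, 'grip_width': 0.09308372167842054}
scene 487.57420565870444 487.57420565870444 316.8860657324442 242.73652723455467 [[0.3896, 0.5805, -0.715, 1.2811], [0.9208, -0.2313, 0.3139, -0.3458], [0.0168, -0.7807, -0.6247, 0.8299], [0.0, 0.0, 0.0, 1.0]]
top 551.1135887238016 551.1135887238016 320.2902510173678 240.69673134208546 [[-0.0169, -0.9895, 0.1439, 0.2657], [-0.9999, 0.017, 0.0001, 0.0196], [-0.0025, -0.1438, -0.9896, 1.5984], [0.0, 0.0, 0.0, 1.0]]
```

View pics/scene0.png

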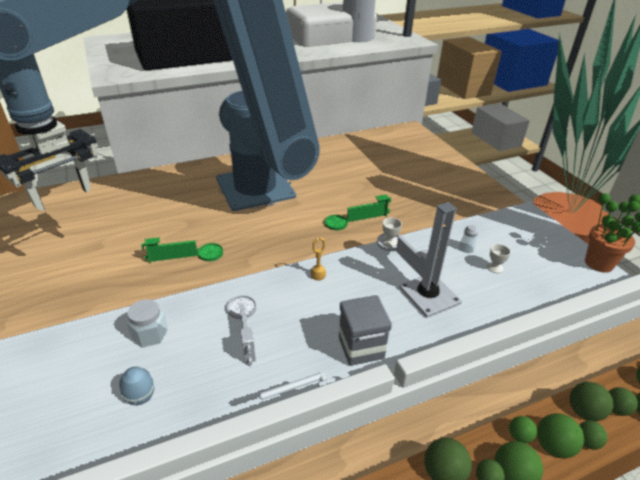

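View pics/top0.png

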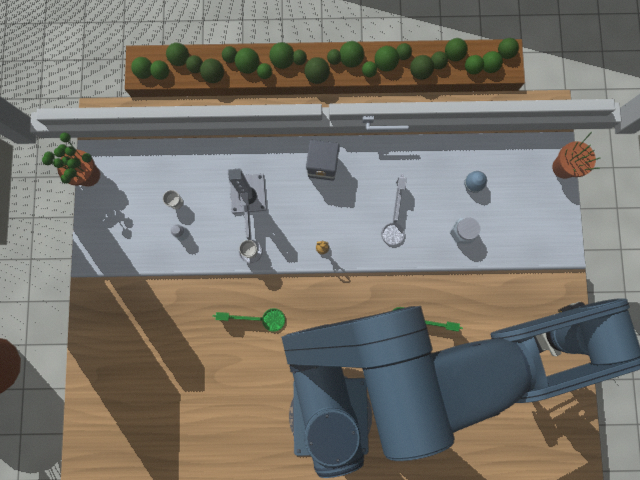

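The scene picture shows the loose steel arm (dish 240,305, claws 250,358), and the upright at about (440,250). In the top picture they are at (393,235)–(402,183) and (240,190). I'll enlarge both.

Run:
```python
import cv2,numpy as np
s=cv2.imread("pics/scene0.png");t=cv2.imread("pics/top0.png")
def cr(im,x,y,w,h,k):
    return cv2.resize(im[y:y+h,x:x+w],None,fx=k,fy=k,interpolation=cv2.INTER_CUBIC)
def grid(im,x,y,k,st=10):
    for i in range(0,im.shape[1],st*k):
        cv2.putText(im,str(x+i//k),(i,8),0,.3,(0,0,255));cv2.line(im,(i,8),(i,14),(0,0,255))
    for i in range(0,im.shape[0],st*k):
        cv2.putText(im,str(y+i//k),(0,i+3),0,.3,(0,0,255))
    return im
a=grid(cr(s,210,285,65,100//1-25,6),210,285,6)   #390x450
a=cv2.copyMakeBorder(a,0,600-a.shape[0],0,400-a.shape[1],0)
b=grid(cr(t,370,165,65,100,6),370,165,6)
cv2.imwrite("pics/c1.png",np.hstack([a,cv2.copyMakeBorder(b,0,0,0,10,0)]))
a=grid(cr(s,370,195,100,125,4),370,195,4)
a=cv2.copyMakeBorder(a,0,100,0,0,0)
b=grid(cr(t,215,160,65,100,6),215,160,6)
cv2.imwrite("pics/c2.png",np.hstack([a,b]))
```

```text
(no output)
```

View pics/c1.png

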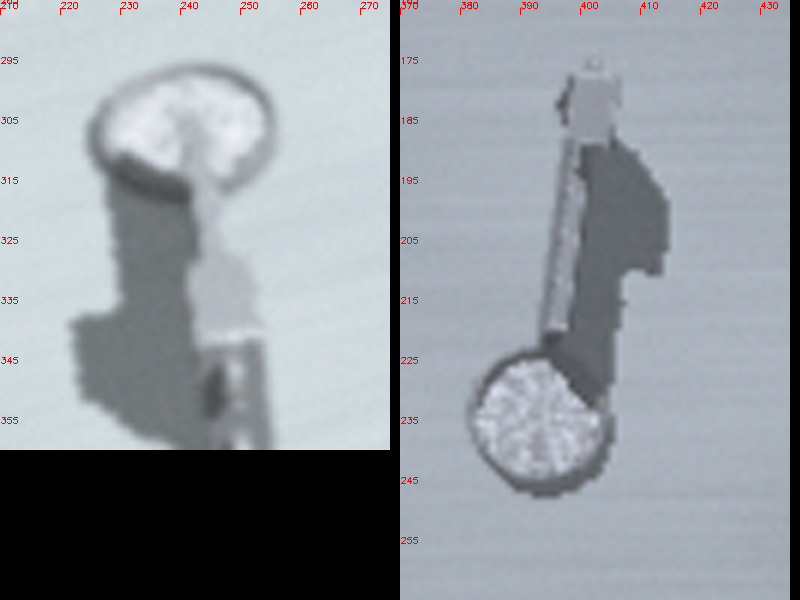

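View pics/c2.png

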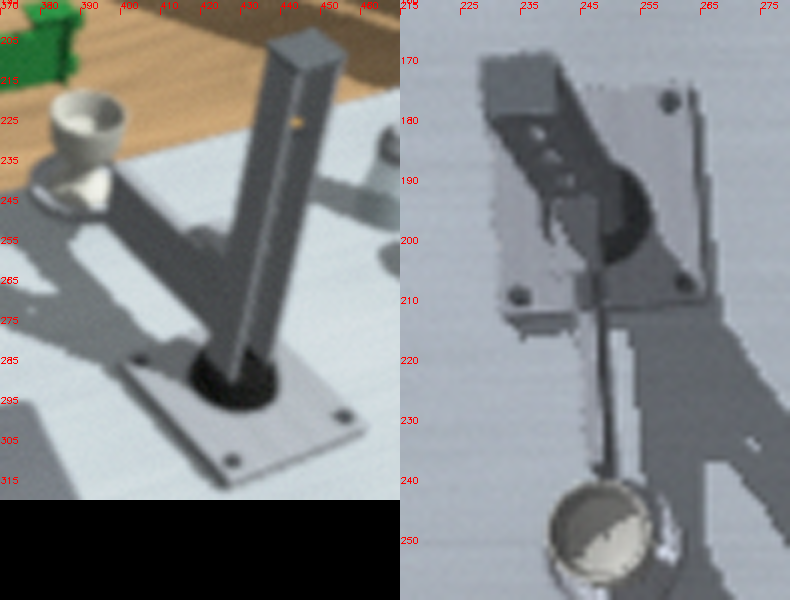

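```bash
cat > h.py <<'E'
import numpy as np,cv2
from plant import status,optics
K={}
def cam(n):
    c=optics.read_camera(n);K[n]=c;return c
def ray(n,p):
    c=K[n] if n in K else cam(n)
    d=np.array([(p[0]-c["cx"])/c["fx"],(p[1]-c["cy"])/c["fy"],1.])
    return c["T"][:3,3],c["T"][:3,:3]@d
def tri(ps,pt):
    A=[];b=[]
    for n,p in(("scene",ps),("top",pt)):
        o,d=ray(n,p);d=d/np.linalg.norm(d);M=np.eye(3)-np.outer(d,d);A.append(M);b.append(M@o)
    A=np.vstack(A);b=np.hstack(b);x=np.linalg.lstsq(A,b,rcond=None)[0]
    return x,np.linalg.norm(A@x-b)*1e3
def plane(n,p,z):
    o,d=ray(n,p);return o+d*(z-o[2])/d[2]
def proj(n,X):
    c=K[n] if n in K else cam(n)
    q=c["T"][:3,:3].T@(np.asarray(X)-c["T"][:3,3]);return np.array([c["fx"]*q[0]/q[2]+c["cx"],c["fy"]*q[1]/q[2]+c["cy"]])
E
python3 - <<'E'
from h import *
for k,a,b in[("up++",(456.2,207.5),(228.3,169.2)),("up+-",(445,213),(240.8,168.8)),("up--",(436.7,206.2),(241.2,178.8)),("up-+",(447.5,202.5),(229.5,180)),
 ("base--",(400.7,286.2),(266.2,210)),("base+-",(427,316),(263.3,174.7)),
 ("plL",(253.7,340.3),(398,177.5)),("plR",(243.3,341.7),(406.7,177.5)),("dish",(241,306),(393,235))]:
    x,e=tri(a,b);print(k,np.round(x*1e3,1),round(e,1))
K2=[("b-+",(232.2,211.7)),("b--",(266.2,210)),("b+-",(263.3,174.7))]
for k,p in K2: print(k,plane("top",p,.012)*1e3)
E
```

```text
up++ [641.2 244.  271.3] 1.5
up+- [643.7 214.6 266.6] 0.2
up-- [617.6 212.9 267.1] 0.7
up-+ [614.8 241.7 267.5] 1.1
base-- [587.9 176.9  26.7] 2.5
base+- [693.1 184.1  26. ] 0.7
plL [ 662.3 -203.6   83.2] 1.2
plR [ 661.1 -225.8   87.7] 1.2
dish [ 507.4 -190.6   25. ] 0.0
b-+ [586.68128616 276.52912555  12.        ]
b-- [590.02848201 176.80301311  12.        ]
b+- [696.67620458 185.10014054  12.        ]
```

```bash
cat >> h.py <<'E'
from scipy.spatial.transform import Rotation as Ro
def Rd(psi):
    c,s=np.cos(psi),np.sin(psi);return np.array([[c,s,0],[s,-c,0],[0,0,-1.]])
def plan(p,psi,n=None,start=None):
    s=status.read_state() if start is None else start
    p0=np.array(s["eef_pos"]);R0=Ro.from_rotvec(s["ee_rot"]);D=(R0.inv()*Ro.from_matrix(Rd(psi))).as_rotvec()
    dp=np.array(p)-p0
    n=n or max(1,int(np.ceil(max(np.abs(dp).max()/.038,np.abs(D).max()/.14))))
    print("t",round(s["time_s"],2),"pos",np.round(p0*1e3,1),"psi",np.round(np.degrees(np.arctan2(*R0.as_matrix()[[1,0],0])),2),"tilt",np.round(R0.as_matrix()[:2,2],4),"rows",n)
    R=R0
    for i in range(n):
        print(np.round(R.inv().apply(dp/n)/.04,3).tolist(),np.round(D/n/.15,3).tolist()); R=R*Ro.from_rotvec(D/n)
E
python3 - <<'E'
from h import *
plan([.582,-.2022,.16],np.radians(-8.8),10)
E
```

```text
t 0.2 pos [ 228.1 -500.1  218.2] psi 24.51 tilt [-0.0003  0.0011] rows 10
[1.114, -0.31, 0.146] [-0.001, 0.0, 0.388]
[1.094, -0.375, 0.146] [-0.001, 0.0, 0.388]
[1.07, -0.438, 0.146] [-0.001, 0.0, 0.388]
[1.043, -0.499, 0.146] [-0.001, 0.0, 0.388]
[1.012, -0.559, 0.146] [-0.001, 0.0, 0.388]
[0.978, -0.617, 0.146] [-0.001, 0.0, 0.388]
[0.941, -0.673, 0.146] [-0.001, 0.0, 0.388]
[0.9, -0.726, 0.146] [-0.001, 0.0, 0.388]
[0.856, -0.777, 0.146] [-0.001, 0.0, 0.388]
[0.81, -0.826, 0.145] [-0.001, 0.0, 0.388]
```

apply_moves:
  travel:
    - [1,-0.3,0.14]
    - [1,-0.37,0.14]
    - [1,-0.43,0.14]
    - [1,-0.49,0.14]
    - [1,-0.55,0.14]
  angular:
    - [0,0,0.39]
    - [0,0,0.39]
    - [0,0,0.39]
    - [0,0,0.39]
    - [0,0,0.39]
  gripper: 1

```text
time_s: 0.82
eef_pos: [0.3941, -0.3568, 0.1904]
ee_rot: [-3.135, -0.209, 0.0]
contact_force: [-0.3, -1.6, -0.2]
grip_width: 0.0929
gripper_force: 0.0
```

apply_moves:
  travel:
    - [1,-0.6,0.14]
    - [0.95,-0.66,0.14]
    - [0.9,-0.72,0.14]
    - [0.86,-0.77,0.14]
    - [0.81,-0.82,0.14]
  angular:
    - [0,0,0.39]
    - [0,0,0.39]
    - [0,0,0.39]
    - [0,0,0.39]
    - [0,0,0.39]

```text
time_s: 1.45
eef_pos: [0.5731, -0.21, 0.1623]
ee_rot: [-3.132, 0.25, 0.0]
contact_force: [-0.3, -0.6, -0.7]
grip_width: 0.0928
gripper_force: 0.0
```

Run:
```python
from h import *
for n in("scene","top"): cv2.imwrite(f"pics/{n}1.png",cam(n)["pixels"][:,:,::-1])
plan([.582,-.2022,.10],np.radians(-8.8),3)
```

```text
t 1.55 pos [ 574.4 -207.6  161.5] psi -8.83 tilt [-0.0001  0.0019] rows 3
[0.056, -0.053, 0.512] [-0.004, 0.001, -0.001]
[0.056, -0.054, 0.512] [-0.004, 0.001, -0.001]
[0.056, -0.054, 0.512] [-0.004, 0.001, -0.001]
```

apply_moves:
  travel:
    - [0.05,-0.05,0.6]
    - [0.05,-0.05,0.6]
    - [0.05,-0.05,0.5]
    - [0,0,0]
    - [0,0,0]
  angular:
    - [0,0,0]
    - [0,0,0]
    - [0,0,0]
    - [0,0,0]
    - [0,0,0]

```text
time_s: 2.17
eef_pos: [0.579, -0.2067, 0.0954]
ee_rot: [3.131, -0.247, 0.001]
contact_force: [0.2, -0.3, 0.3]
grip_width: 0.093
gripper_force: 0.0
```

Run:
```python
from h import *
s=cam("scene")["pixels"][:,:,::-1];t=cam("top")["pixels"][:,:,::-1]
a=cv2.resize(s[250:370,190:290],None,fx=4,fy=5);b=cv2.resize(t[140:260,350:450],None,fx=4,fy=5)
cv2.imwrite("pics/d1.png",np.hstack([a,b]))
plan([.582,-.2022,.029],np.radians(-8.8),3)
```

```text
t 2.27 pos [ 579.4 -206.8   95.9] psi -9.02 tilt [ 0.0017 -0.001 ] rows 3
[0.014, -0.042, 0.557] [0.002, -0.004, -0.008]
[0.015, -0.041, 0.557] [0.002, -0.004, -0.008]
[0.015, -0.041, 0.557] [0.002, -0.004, -0.008]
```

View pics/d1.png

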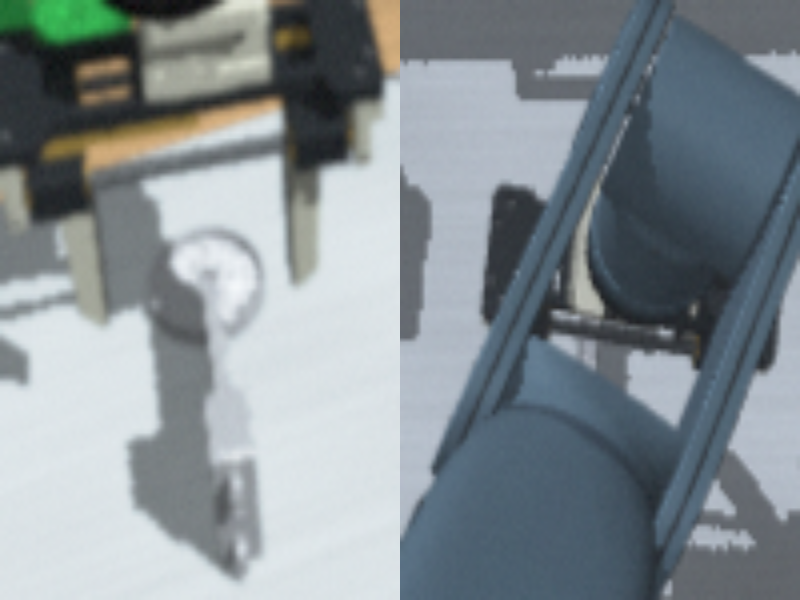

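The crop shows the two fingertips at about (215,314) and (266,306), either side of the rib. I'll go down and grip.

apply_moves:
  travel:
    - [0.02,-0.04,0.5]
    - [0.02,-0.04,0.5]
    - [0.02,-0.04,0.45]
    - [0,0,0.2]
    - [0,0,0]
  angular:
    - [0,0,0]
    - [0,0,0]
    - [0,0,0]
    - [0,0,0]
    - [0,0,0]

```text
time_s: 2.9
eef_pos: [0.5818, -0.2017, 0.0283]
ee_rot: [-3.132, 0.247, 0.001]
contact_force: [-0.2, -0.3, 0.6]
grip_width: 0.0926
gripper_force: 0.0
```

apply_moves:
  travel:
    - [0,0,0]
    - [0,0,0]
    - [0,0,0]
    - [0,0,0]
    - [0,0,0]
  angular:
    - [0,0,0]
    - [0,0,0]
    - [0,0,0]
    - [0,0,0]
    - [0,0,0]
  gripper: 0
  grip_force: 30

```text
time_s: 3.52
eef_pos: [0.5821, -0.2018, 0.0287]
ee_rot: [3.132, -0.247, 0.0]
contact_force: [0.0, 0.8, 0.3]
grip_width: 0.0475
gripper_force: 0.0
```

apply_moves:
  travel:
    - [0,0,0]
    - [0,0,0]
    - [0,0,0]
    - [0,0,0]
    - [0,0,0]
  angular:
    - [0,0,0]
    - [0,0,0]
    - [0,0,0]
    - [0,0,0]
    - [0,0,0]

```text
time_s: 4.15
eef_pos: [0.5821, -0.2017, 0.0286]
ee_rot: [-3.132, 0.247, 0.0]
contact_force: [-0.0, 0.0, 0.8]
grip_width: 0.0086
gripper_force: 30.0
```

apply_moves:
  travel:
    - [0,0,-0.2]
    - [0,0,-0.6]
    - [0,0,-0.9]
    - [0,0,-0.9]
    - [0,0,-0.6]
  angular:
    - [0,0,0]
    - [0,0,0]
    - [0,0,0]
    - [0,0,0]
    - [0,0,0]

```text
time_s: 4.78
eef_pos: [0.5825, -0.202, 0.1591]
ee_rot: [3.131, -0.247, 0.003]
contact_force: [-0.5, -1.1, -1.1]
grip_width: 0.0091
gripper_force: 30.0
```

Run:
```python
from h import *
s=cam("scene")["pixels"][:,:,::-1]; cv2.imwrite("pics/s2.png",s)
st=status.read_state();print(st["gripper_force"],st["contact_force"],st["grip_width"])
plan([.45,-.04,.215],np.radians(4),None)
```

```text
29.994532763957977 [ 1.85348114 -0.45042291 -0.31851523] 0.008743850153933676
t 4.83 pos [ 584.  -202.7  162.3] psi -9.0 tilt [ 0.0063 -0.0035] rows 5
[-0.787, -0.698, -0.271] [0.004, -0.009, -0.303]
[-0.755, -0.733, -0.269] [0.004, -0.009, -0.303]
[-0.721, -0.767, -0.268] [0.004, -0.009, -0.303]
[-0.686, -0.799, -0.266] [0.004, -0.009, -0.303]
[-0.649, -0.83, -0.265] [0.004, -0.009, -0.303]
```

apply_moves:
  travel:
    - [-0.78,-0.7,-0.27]
    - [-0.75,-0.73,-0.27]
    - [-0.72,-0.77,-0.27]
    - [-0.69,-0.8,-0.27]
    - [-0.65,-0.83,-0.27]
  angular:
    - [0,0,-0.3]
    - [0,0,-0.3]
    - [0,0,-0.3]
    - [0,0,-0.3]
    - [0,0,-0.3]

```text
time_s: 5.45
eef_pos: [0.4475, -0.0379, 0.2106]
ee_rot: [-3.139, -0.109, 0.001]
contact_force: [0.2, 0.3, -0.0]
grip_width: 0.009
gripper_force: 30.0
```

apply_moves:
  travel:
    - [0.1,-0.9,0]
    - [0.1,-0.9,0]
    - [0.1,-0.9,0]
    - [0.1,-0.9,0]
    - [0.1,-0.9,0]
  angular:
    - [0,0,0]
    - [0,0,0]
    - [0,0,0]
    - [0,0,0]
    - [0,0,0]

```text
time_s: 6.08
eef_pos: [0.4562, 0.1431, 0.2104]
ee_rot: [3.14, 0.106, -0.0]
contact_force: [0.5, -0.5, -0.1]
grip_width: 0.0087
gripper_force: 30.0
```

Run:
```python
from h import *
plan([.4965,.2189,.1926],np.radians(4),5)
```

```text
t 6.08 pos [456.2 143.1 210.4] psi 3.88 tilt [-0.0002 -0.0001] rows 5
[0.227, -0.364, 0.089] [0.0, 0.0, -0.003]
[0.227, -0.364, 0.089] [0.0, 0.0, -0.003]
[0.227, -0.364, 0.089] [0.0, 0.0, -0.003]
[0.227, -0.364, 0.089] [0.0, 0.0, -0.003]
[0.227, -0.364, 0.089] [0.0, 0.0, -0.003]
```

apply_moves:
  travel:
    - [0.28,-0.45,0.11]
    - [0.28,-0.45,0.11]
    - [0.28,-0.45,0.11]
    - [0.28,-0.45,0.11]
    - [0,0,0]
  angular:
    - [0,0,0]
    - [0,0,0]
    - [0,0,0]
    - [0,0,0]
    - [0,0,0]

```text
time_s: 6.7
eef_pos: [0.4968, 0.2179, 0.1922]
ee_rot: [3.14, 0.108, -0.002]
contact_force: [-0.2, -1.3, -1.4]
grip_width: 0.0089
gripper_force: 30.0
```

apply_moves:
  travel:
    - [0,0,0]
    - [0,0,0]
    - [0,0,0]
    - [0,0,0]
    - [0,0,0]
  angular:
    - [0,0,0]
    - [0,0,0]
    - [0,0,0]
    - [0,0,0]
    - [0,0,0]

```text
time_s: 7.32
eef_pos: [0.4964, 0.2167, 0.1932]
ee_rot: [-3.14, -0.106, -0.0]
contact_force: [-0.4, -0.1, -1.1]
grip_width: 0.0091
gripper_force: 30.0
```

Run:
```python
from h import *
s=cam("scene")["pixels"][:,:,::-1];t=cam("top")["pixels"][:,:,::-1]
cv2.imwrite("pics/s3.png",s);cv2.imwrite("pics/t3.png",t)
a=cv2.resize(s[190:310,375:475],None,fx=4,fy=5,interpolation=2);b=cv2.resize(t[160:220,220:270],None,fx=8,fy=10,interpolation=2)
cv2.imwrite("pics/d2.png",np.hstack([a,b]))
plan([.4965,.2189,.1926],np.radians(4),5)
```

```text
t 7.42 pos [496.4 216.8 193.1] psi 3.88 tilt [0.0001 0.0001] rows 5
[0.001, -0.01, 0.003] [-0.0, -0.0, -0.003]
[0.001, -0.01, 0.003] [-0.0, -0.0, -0.003]
[0.001, -0.01, 0.003] [-0.0, -0.0, -0.003]
[0.001, -0.01, 0.003] [-0.0, -0.0, -0.003]
[0.001, -0.01, 0.003] [-0.0, -0.0, -0.003]
```

View pics/d2.png

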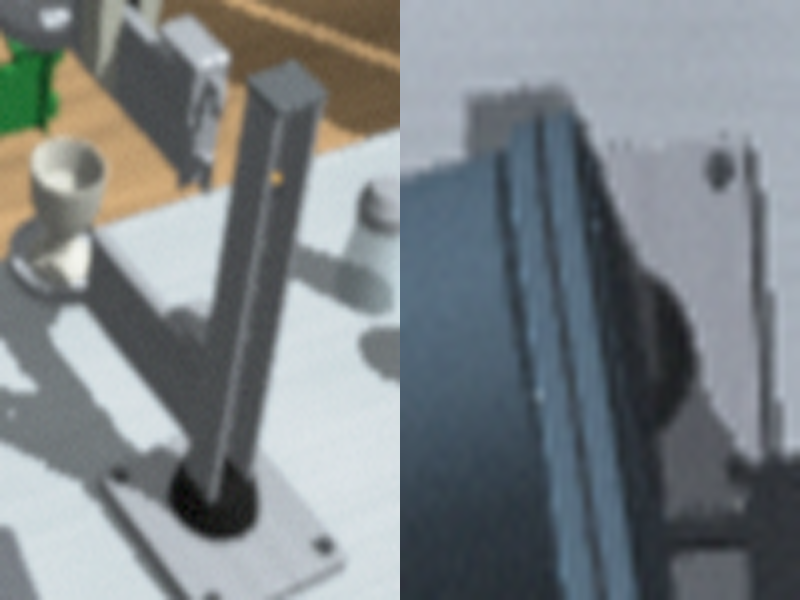

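The left half (scene) shows the held arm's plate at (427,200), level with the upright's head at (446,207). The forearm blocks the top view. I'll fit the stand's lines in the first pictures.

Run:
```python
from h import *
def segs(f,x,y,w,h,ml,k=4):
    im=cv2.imread(f,0)[y:y+h,x:x+w]
    im=cv2.resize(im,None,fx=k,fy=k,interpolation=cv2.INTER_CUBIC)
    L=cv2.createLineSegmentDetector(0).detect(im)[0][:,0]
    L=(L+.5)/k-.5+np.array([x,y,x,y])
    for l in L:
        if np.hypot(l[2]-l[0],l[3]-l[1])>ml: print(np.round(l,2))
print("top0");segs("pics/top0.png",215,155,65,105,8)
print("scene0");segs("pics/scene0.png",390,195,80,125,15)
print("scene3 arm");segs("pics/s3.png",385,188,50,50,6)
```

```text
top0
[248.6  236.67 246.97 211.07]
[248.94 211.65 250.91 239.16]
[251.45 256.64 256.97 248.78]
[254.81 189.77 258.4  200.66]
[248.15 184.88 255.34 189.88]
[239.81 167.74 249.11 185.43]
[264.95 207.34 262.59 175.05]
[228.89 182.2  227.45 169.73]
[254.39 237.91 254.48 227.9 ]
[238.16 193.16 229.63 180.82]
[254.02 244.73 244.84 250.81]
[253.41 227.28 253.48 217.59]
[264.48 174.8  265.49 189.73]
[232.   211.87 243.23 211.29]
[265.71 188.97 268.12 213.2 ]
[270.61 216.51 276.95 225.33]
[265.34 236.97 265.31 250.1 ]
[231.03 178.49 240.1  178.64]
[248.19 203.5  247.08 192.96]
scene0
[422.33 277.85 395.21 250.6 ]
[427.04 253.11 436.34 207.47]
[454.38 211.16 437.39 283.54]
[423.77 317.08 394.28 285.25]
[400.28 285.55 427.59 315.39]
[397.87 236.38 415.03 252.95]
[467.86 253.33 448.13 245.48]
[389.36 259.86 408.95 280.3 ]
[449.59 238.41 466.27 243.15]
[435.8  207.06 396.91 194.61]
[444.83 194.57 469.37 202.22]
[460.69 303.78 429.02 316.63]
[430.36 227.12 400.48 234.76]
[439.52 230.73 431.73 266.05]
[435.54 311.37 459.23 301.84]
scene3 arm
[384.32 226.14 393.67 229.8 ]
[430.36 237.43 434.19 216.02]
[391.05 191.09 384.74 191.59]
[432.15 200.52 421.86 192.3 ]
[405.53 192.67 412.26 199.05]
[414.94 195.78 424.73 204.04]
[426.26 227.13 400.41 235.06]
[386.98 202.12 388.28 212.58]
[422.38 187.72 434.39 190.96]
[421.83 192.54 414.69 194.27]
[419.16 224.38 391.57 199.5 ]
[400.83 204.5  404.98 193.48]
[400.49 187.61 398.62 204.04]
[423.44 204.09 421.79 210.63]
[426.1  210.56 423.36 217.46]
[413.21 194.76 415.67 187.55]
```

Run:
```python
from h import *
S=.018
def L(n,l,z):
    a=plane(n,l[:2],z);b=plane(n,l[2:],z);d=b-a
    ang=np.degrees(np.arctan2(d[1],d[0])); ang=(ang+45)%90-45
    print(n,np.round(a[:2]*1e3,1),np.round(b[:2]*1e3,1),"yaw",round(ang,2))
L("top",(264.95,207.34,262.59,175.05),S+.012)
L("top",(232,211.87,243.23,211.29),S+.012)
L("scene",(400.28,285.55,427.59,315.39),S+.012)
L("scene",(460.69,303.78,429.02,316.63),S)
L("scene",(435.54,311.37,459.23,301.84),S+.012)
L("top",(248.6,236.67,246.97,211.07),S+.081)
L("top",(248.94,211.65,250.91,239.16),S+.033)
L("top",(248.94,211.65,250.91,239.16),S+.081)
L("top",(231.03,178.49,240.1,178.64),S+.249)
L("top",(228.89,182.2,227.45,169.73),S+.249)
# plate rear top edge predicted from robot
st=status.read_state();p=st["eef_pos"];c,s=np.cos(np.radians(3.88)),np.sin(np.radians(3.88))
zt=p[2]-.0286+S+.066
for x,y in((80,11),(80,-11),(44,11),(44,-11)):
    X=[p[0]+(c*x-s*y)/1e3,p[1]+(s*x+c*y)/1e3,zt];print("plate",x,y,np.round(proj("scene",X),2))
```

```text
top [594.3 178.6] [690.8 185.3] yaw 3.96
top [582.5 274.2] [583.7 241.6] yaw 2.02
scene [588.9 176.8] [695.1 184.2] yaw 3.98
scene [684.3 283.9] [690.8 193.1] yaw 4.1
scene [691.5 207.6] [686.7 275.2] yaw 4.04
top [498.3 216.8] [570.1 221.5] yaw 3.7
top [578.1 222.3] [498.5 216.6] yaw 4.12
top [568.4 216. ] [491.2 210.5] yaw 4.12
top [619.1 238.6] [618.3 216.1] yaw -1.98
top [609.8 243.9] [641.7 247.7] yaw 6.8
plate 80 11 [432.34 201.06]
plate 80 -11 [424.03 203.52]
plate 44 11 [422.3  192.82]
plate 44 -11 [414.11 195.17]
```

Run:
```python
from h import *
S=.018;c,s=np.cos(np.radians(4)),np.sin(np.radians(4))
def P(f,x,y,z): return [f[0]+(c*x-s*y)/1e3,f[1]+(s*x+c*y)/1e3,S+z]
def off(n,l,X):
    q=proj(n,X);a=np.array(l[:2]);d=np.array(l[2:])-a;d/=np.hypot(*d);return round(float(d[0]*(q-a)[1]-d[1]*(q-a)[0]),2)
l1=(427.04,253.11,436.34,207.47);l2=(454.38,211.16,437.39,283.54)
for fx,fy in((.616,.2294),(.616,.2274),(.614,.2294),(.618,.2284)):
    f=(fx,fy)
    print(f,[off("scene",l1,P(f,0,-15,z)) for z in(120,240)],[off("scene",l2,P(f,25,15,z)) for z in(60,240)],
     "top corners",[np.round(proj("top",P(f,x,y,249)),1).tolist() for x,y in((0,15),(0,-15),(25,-15),(25,15))],
     "back edge",[off("top",(239.81,167.74,249.11,185.43),P(f,25,-15,z)) for z in(150,240)])
```

```text
(0.616, 0.2294) [-1.21, -1.2] [0.2, 0.16] top corners [[322.2, 321.6], [322.2, 321.6], [322.2, 321.7], [322.2, 321.6]] back edge [-1.28, -1.27]
(0.616, 0.2274) [-1.2, -1.19] [0.18, 0.16] top corners [[322.2, 321.6], [322.2, 321.6], [322.2, 321.7], [322.2, 321.6]] back edge [-1.27, -1.27]
(0.614, 0.2294) [-1.2, -1.19] [0.18, 0.16] top corners [[322.2, 321.6], [322.2, 321.6], [322.2, 321.7], [322.2, 321.6]] back edge [-1.28, -1.27]
(0.618, 0.2284) [-1.21, -1.2] [0.21, 0.16] top corners [[322.2, 321.6], [322.2, 321.6], [322.2, 321.7], [322.2, 321.7]] back edge [-1.27, -1.27]
```

z must be in mm too; fixing that.

Run:
```python
from h import *
S=.018;c,s=np.cos(np.radians(4)),np.sin(np.radians(4))
def P(f,x,y,z): return [f[0]+(c*x-s*y)/1e3,f[1]+(s*x+c*y)/1e3,S+z/1e3]
def off(n,l,X):
    q=proj(n,X);a=np.array(l[:2]);d=np.array(l[2:])-a;d/=np.hypot(*d);return round(float(d[0]*(q-a)[1]-d[1]*(q-a)[0]),2)
l1=(427.04,253.11,436.34,207.47);l2=(454.38,211.16,437.39,283.54)
for fx,fy in((.616,.2294),(.616,.2274),(.614,.2294),(.618,.2284)):
    f=(fx,fy)
    print(f,[off("scene",l1,P(f,0,-15,z)) for z in(120,240)],[off("scene",l2,P(f,25,15,z)) for z in(60,240)],
     "top corners",[np.round(proj("top",P(f,x,y,249)),1).tolist() for x,y in((0,15),(0,-15),(25,-15),(25,15))],
     "back edge",[off("top",(239.81,167.74,249.11,185.43),P(f,25,-15,z)) for z in(150,240)])
```

```text
(0.616, 0.2294) [0.6, 0.73] [-1.58, -1.78] top corners [[228.7, 180.2], [240.8, 179.1], [240.1, 169.4], [228.1, 170.4]] back edge [0.38, 0.49]
(0.616, 0.2274) [-0.11, -0.03] [-0.91, -1.03] top corners [[229.5, 180.2], [241.6, 179.1], [240.9, 169.4], [228.9, 170.4]] back edge [-0.28, -0.22]
(0.614, 0.2294) [0.0, 0.09] [-0.97, -1.09] top corners [[228.7, 180.9], [240.8, 179.9], [240.1, 170.2], [228.1, 171.2]] back edge [0.73, 0.85]
(0.618, 0.2284) [0.84, 0.99] [-1.86, -2.09] top corners [[229.1, 179.4], [241.2, 178.3], [240.5, 168.6], [228.5, 169.6]] back edge [-0.29, -0.23]
```

apply_moves:
  travel:
    - [0,-0.058,0.01]
    - [0.18,0,0]
    - [0.18,0,0]
    - [0.14,0,0]
    - [0,0,0]
  angular:
    - [0,0,-0.014]
    - [0,0,0]
    - [0,0,0]
    - [0,0,0]
    - [0,0,0]

```text
time_s: 8.35
eef_pos: [0.5167, 0.2205, 0.1925]
ee_rot: [3.14, 0.109, -0.0]
contact_force: [-0.6, 0.6, -2.3]
grip_width: 0.0088
gripper_force: 30.0
```

apply_moves:
  travel:
    - [0.025,0,0]
    - [0.025,0,0]
    - [0.025,0,0]
    - [0.025,0,0]
    - [0,0,0]
  angular:
    - [0,0,0]
    - [0,0,0]
    - [0,0,0]
    - [0,0,0]
    - [0,0,0]

```text
time_s: 8.98
eef_pos: [0.5202, 0.2208, 0.1927]
ee_rot: [-3.14, -0.11, -0.0]
contact_force: [-1.2, -0.2, -1.2]
grip_width: 0.0088
gripper_force: 30.0
```

apply_moves:
  travel:
    - [0.025,0,0]
    - [0.025,0,0]
    - [0.025,0,0]
    - [0.025,0,0]
    - [0,0,0]
  angular:
    - [0,0,0]
    - [0,0,0]
    - [0,0,0]
    - [0,0,0]
    - [0,0,0]

```text
time_s: 9.6
eef_pos: [0.5242, 0.2211, 0.1926]
ee_rot: [-3.14, -0.11, 0.0]
contact_force: [0.1, 1.2, -0.5]
grip_width: 0.0089
gripper_force: 30.0
```

Run:
```python
from h import *
s=status.read_state();print(s["contact_force"],s["wrist_torque"],s["eef_pos"])
```

```text
[ 0.14618637  1.18548889 -0.51688621] [ 0.05371677  0.02809156 -0.01392366] [0.52420934 0.22111666 0.19264812]
```

apply_moves:
  travel:
    - [0.025,0,0]
    - [0.025,0,0]
    - [0.025,0,0]
    - [0.025,0,0]
    - [0,0,0]
  angular:
    - [0,0,0]
    - [0,0,0]
    - [0,0,0]
    - [0,0,0]
    - [0,0,0]

```text
time_s: 10.22
eef_pos: [0.5282, 0.2214, 0.1926]
ee_rot: [-3.14, -0.11, -0.0]
contact_force: [0.1, -1.0, -1.1]
grip_width: 0.009
gripper_force: 30.0
```

Run:
```python
from h import *
s=status.read_state();print(s["contact_force"],s["wrist_torque"],s["eef_pos"])
```

```text
[ 0.11550853 -1.0110034  -1.12349285] [ 0.01041466 -0.00069935  0.01289279] [0.52823163 0.2213892  0.19263746]
```

apply_moves:
  travel:
    - [0.025,0,0]
    - [0.025,0,0]
    - [0.025,0,0]
    - [0.025,0,0]
    - [0,0,0]
  angular:
    - [0,0,0]
    - [0,0,0]
    - [0,0,0]
    - [0,0,0]
    - [0,0,0]

```text
time_s: 10.85
eef_pos: [0.5322, 0.2217, 0.1926]
ee_rot: [3.14, 0.11, -0.0]
contact_force: [-0.1, 0.6, -1.6]
grip_width: 0.0089
gripper_force: 30.0
```

apply_moves:
  travel:
    - [0.025,0,0]
    - [0.025,0,0]
    - [0,0,0]
    - [0,0,0]
    - [0,0,0]
  angular:
    - [0,0,0]
    - [0,0,0]
    - [0,0,0]
    - [0,0,0]
    - [0,0,0]

```text
time_s: 11.48
eef_pos: [0.5341, 0.2218, 0.1927]
ee_rot: [-3.14, -0.11, 0.0]
contact_force: [0.2, 0.2, -1.9]
grip_width: 0.009
gripper_force: 30.0
```

Run:
```python
from h import *
s=status.read_state();print(s["contact_force"],s["wrist_torque"],s["eef_pos"])
t=cam("scene")["pixels"][:,:,::-1];cv2.imwrite("pics/s4.png",cv2.resize(t[180:290,380:480],None,fx=5,fy=5,interpolation=2))
```

```text
[ 0.1895671   0.19363192 -1.86455605] [0.0187443  0.0349484  0.02121975] [0.53409038 0.22183019 0.19266743]
```

View pics/s4.png

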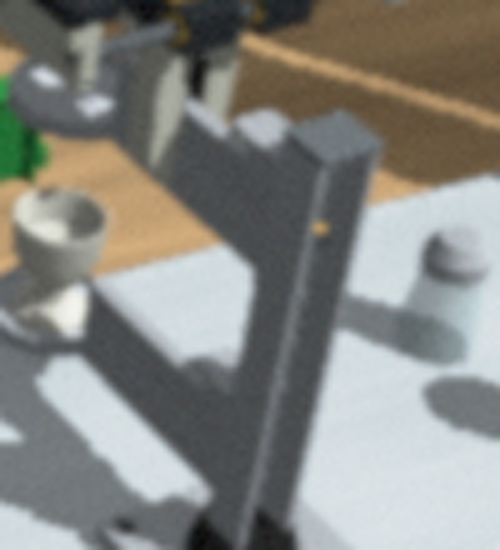

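The flange now reaches behind the upright's head at (432,205) and there is no contact force, so the claws are in the slots. I'll go on gently until the plate touches.

apply_moves:
  travel:
    - [0.02,0,0]
    - [0.02,0,0]
    - [0,0,0]
    - [0,0,0]
    - [0,0,0]
  angular:
    - [0,0,0]
    - [0,0,0]
    - [0,0,0]
    - [0,0,0]
    - [0,0,0]

```text
time_s: 12.15
eef_pos: [0.5347, 0.2218, 0.1926]
ee_rot: [3.139, 0.11, -0.003]
contact_force: [-4.7, -0.3, 0.8]
grip_width: 0.0088
gripper_force: 30.0
```

apply_moves:
  travel:
    - [0.02,0,0]
    - [0,0,0]
    - [0,0,0]
    - [0,0,0]
    - [0,0,0]
  angular:
    - [0,0,0]
    - [0,0,0]
    - [0,0,0]
    - [0,0,0]
    - [0,0,0]

```text
time_s: 12.78
eef_pos: [0.5347, 0.2218, 0.1926]
ee_rot: [3.139, 0.11, -0.005]
contact_force: [-7.7, -1.0, 2.7]
grip_width: 0.0084
gripper_force: 30.0
```

apply_moves:
  travel:
    - [-0.055,0,0]
    - [0,0,0.03]
    - [0,0,0.03]
    - [0,0,0.03]
    - [0,0,0.03]
  angular:
    - [0,0,0]
    - [0,0,0]
    - [0,0,0]
    - [0,0,0]
    - [0,0,0]

```text
time_s: 13.4
eef_pos: [0.5344, 0.2218, 0.1877]
ee_rot: [-3.14, -0.11, 0.0]
contact_force: [0.6, 0.7, -1.8]
grip_width: 0.0087
gripper_force: 30.0
```

apply_moves:
  travel:
    - [0,0,0.015]
    - [0,0,0.015]
    - [0,0,0]
    - [0,0,0]
    - [0,0,0]
  angular:
    - [0,0,0]
    - [0,0,0]
    - [0,0,0]
    - [0,0,0]
    - [0,0,0]

```text
time_s: 14.02
eef_pos: [0.5344, 0.2219, 0.1868]
ee_rot: [-3.14, -0.11, -0.0]
contact_force: [-0.5, -0.1, -0.0]
grip_width: 0.0088
gripper_force: 30.0
```

apply_moves:
  travel:
    - [0,0,0.015]
    - [0,0,0.015]
    - [0,0,0]
    - [0,0,0]
    - [0,0,0]
  angular:
    - [0,0,0]
    - [0,0,0]
    - [0,0,0]
    - [0,0,0]
    - [0,0,0]

```text
time_s: 14.65
eef_pos: [0.5344, 0.2219, 0.1857]
ee_rot: [-3.14, -0.11, -0.001]
contact_force: [-1.4, -0.6, 3.9]
grip_width: 0.0088
gripper_force: 30.0
```

apply_moves:
  travel:
    - [0,0,0.015]
    - [0,0,0]
    - [0,0,0]
    - [0,0,0]
    - [0,0,0]
  angular:
    - [0,0,0]
    - [0,0,0]
    - [0,0,0]
    - [0,0,0]
    - [0,0,0]

```text
time_s: 15.28
eef_pos: [0.5342, 0.2218, 0.1848]
ee_rot: [3.14, 0.11, -0.0]
contact_force: [-3.3, 0.2, 3.7]
grip_width: 0.0091
gripper_force: 30.0
```

apply_moves:
  travel:
    - [0,0,0]
    - [0,0,0]
    - [0,0,0]
    - [0,0,0]
    - [0,0,0]
  angular:
    - [0,0,0]
    - [0,0,0]
    - [0,0,0]
    - [0,0,0]
    - [0,0,0]
  gripper: 0.45

```text
time_s: 15.9
eef_pos: [0.5343, 0.2218, 0.1848]
ee_rot: [3.14, 0.11, -0.0]
contact_force: [-0.2, -0.1, 0.4]
grip_width: 0.0415
gripper_force: 0.0
```

apply_moves:
  travel:
    - [0,0,-0.5]
    - [0,0,-0.6]
    - [0,0,-0.6]
    - [0,0,-0.6]
    - [0,0,-0.3]
  angular:
    - [0,0,0]
    - [0,0,0]
    - [0,0,0]
    - [0,0,0]
    - [0,0,0]

```text
time_s: 16.52
eef_pos: [0.5348, 0.2219, 0.2903]
ee_rot: [-3.139, -0.11, -0.003]
contact_force: [-0.1, -1.0, -0.4]
grip_width: 0.0417
gripper_force: 0.0
```

Run:
```python
from h import *
t=cam("scene")["pixels"][:,:,::-1];cv2.imwrite("pics/s5.png",cv2.resize(t[180:290,380:480],None,fx=5,fy=5,interpolation=2))
plan([.5942,.2261,.270],np.radians(4),2)
```

```text
t 16.57 pos [535.1 222.  291.4] psi 4.01 tilt [0.0036 0.0007] rows 2
[0.739, 0.001, 0.27] [-0.002, -0.012, 0.001]
[0.74, 0.001, 0.268] [-0.002, -0.012, 0.001]
```

View pics/s5.png

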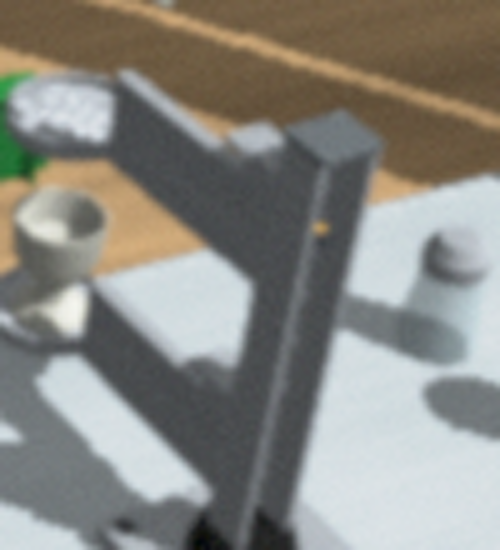

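The arm hangs by itself, its flange at (431,208). I'll shut the fingers and go over the tab.

apply_moves:
  travel:
    - [0,0,0]
    - [0.4,0,0]
    - [0.4,0,0]
    - [0.4,0,0]
    - [0.23,0,0]
  angular:
    - [0,0,0]
    - [0,0,0]
    - [0,0,0]
    - [0,0,0]
    - [0,0,0]
  gripper: 0

```text
time_s: 17.2
eef_pos: [0.5915, 0.2257, 0.2871]
ee_rot: [3.139, 0.109, -0.004]
contact_force: [-0.2, 0.6, 0.1]
grip_width: 0.0008
gripper_force: 0.0
```

apply_moves:
  travel:
    - [0,0,0.2]
    - [0,0,0.3]
    - [0,0,0.3]
    - [0,0,0.2]
    - [0,0,0]
  angular:
    - [0,0,0]
    - [0,0,0]
    - [0,0,0]
    - [0,0,0]
    - [0,0,0]

```text
time_s: 17.82
eef_pos: [0.5908, 0.2258, 0.2479]
ee_rot: [3.139, 0.11, -0.003]
contact_force: [0.8, 0.5, 0.1]
grip_width: 0.0003
gripper_force: 0.0
```

Run:
```python
from h import *
print(status.read_state()["contact_force"])
plan([.5942,.2261,.245],np.radians(4),1)
```

```text
[0.80141226 0.48374202 0.14331883]
t 17.82 pos [590.8 225.8 247.9] psi 4.01 tilt [-0.0016 -0.0003] rows 1
[0.086, -0.003, 0.074] [0.001, 0.011, 0.001]
```

apply_moves:
  travel:
    - [0.085,0,0]
    - [0,0,0.05]
    - [0,0,0.05]
    - [0,0,0.04]
    - [0,0,0]
  angular:
    - [0,0.01,0]
    - [0,0,0]
    - [0,0,0]
    - [0,0,0]
    - [0,0,0]

```text
time_s: 18.45
eef_pos: [0.5947, 0.2261, 0.2432]
ee_rot: [-3.14, -0.11, -0.002]
contact_force: [0.2, 0.9, 0.0]
grip_width: 0.0004
gripper_force: 0.0
```

apply_moves:
  travel:
    - [0,0,0.02]
    - [0,0,0.02]
    - [0,0,0.02]
    - [0,0,0]
    - [0,0,0]
  angular:
    - [0,0,0]
    - [0,0,0]
    - [0,0,0]
    - [0,0,0]
    - [0,0,0]

```text
time_s: 19.08
eef_pos: [0.5948, 0.2261, 0.2418]
ee_rot: [-3.139, -0.11, -0.004]
contact_force: [-1.8, -0.3, 6.0]
grip_width: 0.0002
gripper_force: 2.9
```

apply_moves:
  travel:
    - [0,0,0.025]
    - [0,0,0.025]
    - [0,0,0]
    - [0,0,0]
    - [0,0,0]
  angular:
    - [0,0,0]
    - [0,0,0]
    - [0,0,0]
    - [0,0,0]
    - [0,0,0]

```text
time_s: 19.7
eef_pos: [0.5948, 0.2262, 0.2406]
ee_rot: [-3.139, -0.11, -0.005]
contact_force: [-4.0, -0.8, 9.2]
grip_width: 0.0007
gripper_force: 4.7
```

apply_moves:
  travel:
    - [0,0,0.025]
    - [0,0,0.025]
    - [0,0,0]
    - [0,0,0]
    - [0,0,0]
  angular:
    - [0,0,0]
    - [0,0,0]
    - [0,0,0]
    - [0,0,0]
    - [0,0,0]

```text
time_s: 20.32
eef_pos: [0.5948, 0.2263, 0.2395]
ee_rot: [-3.139, -0.11, -0.006]
contact_force: [-5.7, -1.1, 12.7]
grip_width: 0.0006
gripper_force: 6.5
```

apply_moves:
  travel:
    - [0,0,0.025]
    - [0,0,0.025]
    - [0,0,0]
    - [0,0,0]
    - [0,0,0]
  angular:
    - [0,0,0]
    - [0,0,0]
    - [0,0,0]
    - [0,0,0]
    - [0,0,0]

```text
time_s: 20.95
eef_pos: [0.5948, 0.2263, 0.2384]
ee_rot: [-3.139, -0.11, -0.007]
contact_force: [-5.8, -1.8, 16.6]
grip_width: 0.0002
gripper_force: 8.4
```

apply_moves:
  travel:
    - [0,0,0.02]
    - [0,0,0.02]
    - [0,0,0]
    - [0,0,0]
    - [0,0,0]
  angular:
    - [0,0,0]
    - [0,0,0]
    - [0,0,0]
    - [0,0,0]
    - [0,0,0]

```text
time_s: 21.58
eef_pos: [0.5949, 0.2263, 0.236]
ee_rot: [-3.139, -0.11, -0.007]
contact_force: [-5.4, -0.2, 13.7]
grip_width: 0.0005
gripper_force: 6.7
```

apply_moves:
  travel:
    - [0,0,0.025]
    - [0,0,0.025]
    - [0,0,0]
    - [0,0,0]
    - [0,0,0]
  angular:
    - [0,0,0]
    - [0,0,0]
    - [0,0,0]
    - [0,0,0]
    - [0,0,0]

```text
time_s: 22.2
eef_pos: [0.5949, 0.2263, 0.235]
ee_rot: [-3.139, -0.11, -0.008]
contact_force: [-5.8, -0.2, 18.1]
grip_width: 0.0003
gripper_force: 8.9
```

apply_moves:
  travel:
    - [0,0,0.025]
    - [0,0,0.025]
    - [0,0,0]
    - [0,0,0]
    - [0,0,0]
  angular:
    - [0,0,0]
    - [0,0,0]
    - [0,0,0]
    - [0,0,0]
    - [0,0,0]

```text
time_s: 22.82
eef_pos: [0.595, 0.2263, 0.2341]
ee_rot: [-3.139, -0.11, -0.01]
contact_force: [-8.4, -0.8, 21.4]
grip_width: 0.0006
gripper_force: 11.1
```

apply_moves:
  travel:
    - [0,0,0.025]
    - [0,0,0.025]
    - [0,0,0.02]
    - [0,0,0]
    - [0,0,0]
  angular:
    - [0,0,0]
    - [0,0,0]
    - [0,0,0]
    - [0,0,0]
    - [0,0,0]

```text
time_s: 23.45
eef_pos: [0.595, 0.2264, 0.2328]
ee_rot: [-3.139, -0.11, -0.012]
contact_force: [-9.8, -2.0, 28.3]
grip_width: 0.0002
gripper_force: 14.2
```

apply_moves:
  travel:
    - [0,0,-0.1]
    - [0,0,-0.1]
    - [0,0,-0.1]
    - [0,0,-0.1]
    - [0,0,0]
  angular:
    - [0,0,0]
    - [0,0,0]
    - [0,0,0]
    - [0,0,0]
    - [0,0,0]

```text
time_s: 24.08
eef_pos: [0.5949, 0.226, 0.2421]
ee_rot: [3.14, 0.11, 0.002]
contact_force: [0.3, -0.6, 0.1]
grip_width: 0.0006
gripper_force: 0.0
```

apply_moves:
  travel:
    - [0,0,-0.5]
    - [0,0,-0.5]
    - [0,0,-0.5]
    - [-0.8,0,-0.4]
    - [-0.8,0,-0.2]
  angular:
    - [0,0,0]
    - [0,0,0]
    - [0,0,0]
    - [0,0,0]
    - [0,0,0]

```text
time_s: 24.7
eef_pos: [0.5305, 0.2215, 0.3264]
ee_rot: [-3.14, -0.109, -0.002]
contact_force: [-0.7, 0.3, 0.1]
grip_width: 0.0002
gripper_force: 0.0
```

apply_moves:
  travel:
    - [-0.8,0,0]
    - [-0.8,0,0]
    - [-0.5,0,0]
    - [0,0,0]
    - [0,0,0]
  angular:
    - [0,0,0]
    - [0,0,0]
    - [0,0,0]
    - [0,0,0]
    - [0,0,0]

```text
time_s: 25.32
eef_pos: [0.4478, 0.2157, 0.326]
ee_rot: [3.14, 0.11, 0.003]
contact_force: [-0.4, 0.1, 0.2]
grip_width: 0.0006
gripper_force: 0.0
```

Run:
```python
from h import *
t=cam("scene")["pixels"][:,:,::-1]
cv2.imwrite("pics/s6.png",np.hstack([cv2.resize(t[180:290,380:480],(400,440),interpolation=2),cv2.resize(cv2.imread("pics/s5.png"),(400,440))]))
```

```text
(no output)
```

View pics/s6.png

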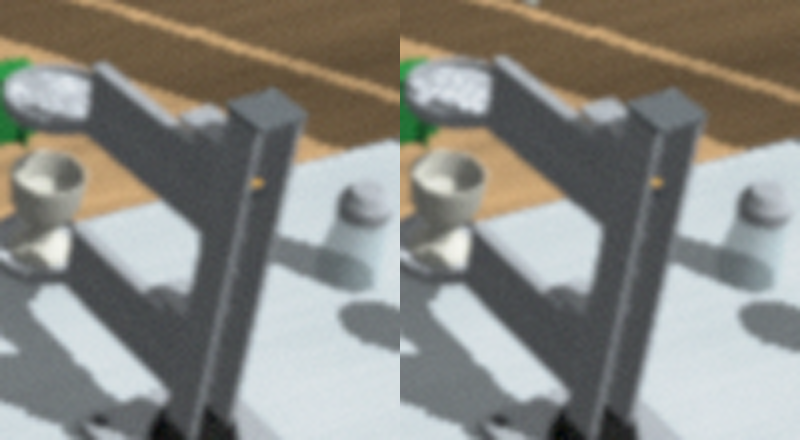

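Left (now) against right (before pressing): the flange sits about 6 display pixels lower, which is the 4 mm drop to the seat. The new arm runs parallel to the lower one and the cups have not moved.

```bash
python3 -c "
from plant import r
print(r.sign_off())"
```

```text
the job is handed in; nothing more can be done
None
```

The loose arm is hooked in the two topmost slots and pressed home: it snapped past the roller at about 17 N, dropped the expected 4 mm and held firm up to 28 N. I let go of it, touched nothing else on the sill, and handed the job in at about 25 s.

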